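# Sort four bench items back onto their own trays by way of the spare tray

### The job

These four things stand on each other's steel trays: put the white bottle in the middle of the square tray, the amber bottle in the middle of the round one, the black can in the middle of the hexagonal one and the blue card box in the middle of the oblong one, all standing upright. The worktop has just been disinfected, so never set anything down on it or tip anything over: use the spare D-shaped tray to free a place, and leave that tray empty at the end.

Things in the scene. Friction and masses are not known exactly. Their poses are not given: they have to be found in the camera images.
- white_bottle_mid (a point): White round plastic bottle with a light-blue screw cap, loose, about 0.14 kg. Body 54 mm in diameter up to 105 mm, cap 40 mm in diameter above it, 119 mm tall in all. This point: on its axis, half-way up, 59.5 mm above its underside; z along its axis, up.
- amber_bottle_mid (a point): Amber-brown round dropper bottle with a black cap, loose, about 0.06 kg. Body 38 mm in diameter up to 75 mm (shoulder narrowing at its top), cap 25 mm in diameter above it, 91 mm tall in all. This point: on its axis, half-way up, 45.5 mm above its underside; z along its axis, up.
- black_can_mid (a point): Small black round screw can, loose, about 0.05 kg. 35 mm in diameter, 50 mm tall. This point: on its axis, half-way up, 25 mm above its underside; z along its axis, up.
- card_box_mid (a point): Dark-blue flat card box standing upright, loose, about 0.06 kg. 22 mm thick along its own x, 55 mm wide along its own y, 85 mm tall; it starts with x within 0.3 rad of the world x axis (either way round). This point: its centre, half-way up, 42.5 mm above its underside; z up.
- tray_square: Low steel tray, fixed to the worktop. Its floor, on which things stand, is 6 mm above the worktop, its 3 mm thick rim 4 mm higher. Origin: middle of the tray, at worktop level, z up. Square, 90 x 90 mm. Between the left-hand and right-hand trays stands a fixed microscope, 276 mm tall (x 0.42 to 0.64, y -0.14 to 0.03).
- tray_round: Low steel tray, fixed to the worktop. Its floor, on which things stand, is 6 mm above the worktop, its 3 mm thick rim 4 mm higher. Origin: middle of the tray, at worktop level, z up. Round, 94 mm in diameter. Trays on the left (y > 0) stand between the microscope and a fixed tall steel incubator (y above 0.36).
- tray_hex: Low steel tray, fixed to the worktop. Its floor, on which things stand, is 6 mm above the worktop, its 3 mm thick rim 4 mm higher. Origin: middle of the tray, at worktop level, z up. Regular hexagon, 89 mm across the flats, 102 mm across the corners. Trays on the right stand just in front of or behind a fixed black slide warmer, 77 mm tall (x 0.41 to 0.60, y -0.36 to -0.18).
- tray_oblong: Low steel tray, fixed to the worktop. Its floor, on which things stand, is 6 mm above the worktop, its 3 mm thick rim 4 mm higher. Origin: middle of the tray, at worktop level, z up. Oblong rectangle, 82 mm along its own x, 130 mm along its own y.
- tray_d: Low steel tray, fixed to the worktop. Its floor, on which things stand, is 6 mm above the worktop, its 3 mm thick rim 4 mm higher. Origin: middle of the tray, at worktop level, z up. D-shaped (straight on three sides, half round at the end away from the robot), 100 mm along its own x, 94 mm along its own y. The spare tray: empty at the start and at the end.
Things that resemble listed ones, but are neither listed nor needed, are in the scene too. Of the things that look like the part that bears amber_bottle_mid, the largest one is meant.

How it is judged:
At the end, for the whole second after the job is handed in: Each thing stands upright (within 0.1 rad), at rest and released, on the floor of its own tray, its centre within 15 mm of the tray's middle: white bottle - square, amber bottle - round, black can - hexagonal, blue card box - oblong tray (horizontal distance between white_bottle_mid and tray_square below 0.015 m and height (world z) of white_bottle_mid between 0.0625 and 0.0685 m and angle between each of white_bottle_mid, amber_bottle_mid, black_can_mid, card_box_mid's own z axis and vertical below 0.1 rad and linear speed of each of white_bottle, amber_bottle, black_can, card_box below 0.02 m/s and horizontal distance between amber_bottle_mid and tray_round below 0.015 m and height (world z) of amber_bottle_mid between 0.0485 and 0.0545 m and horizontal distance between black_can_mid and tray_hex below 0.015 m and height (world z) of black_can_mid between 0.028 and 0.034 m and horizontal distance between card_box_mid and tray_oblong below 0.015 m and height (world z) of card_box_mid between 0.0455 and 0.0515 m); the robot touches nothing.
It fails at once if one of the four things is set down on the bare worktop (height (world z) of white_bottle_mid below 0.0615 m or height (world z) of amber_bottle_mid below 0.0475 m or height (world z) of black_can_mid below 0.027 m or height (world z) of card_box_mid below 0.0445 m).
It fails at once if one of the four things is tipped over (angle between any of white_bottle_mid, amber_bottle_mid, black_can_mid, card_box_mid's own z axis and vertical above 0.6 rad).
It also fails if it takes over 144 s, if anything falls off the work surface, if the arm or the gripper's body presses on something with over 40 N, if the wrist force passes 120 N, or if a joint passes its speed limit or range.

### The arm

A 6-joint arm with a two-finger parallel gripper is mounted at the origin on a cart in front of the work surface, level with it; the furniture and walls round the work are solid. World frame = base frame: x ahead of the robot, y to its left, z up, the work surface at z = 0. Lengths are in m, angles in rad, forces in N, time in s.
With the tool pointing down it reaches from about 0.275 to 1 m from the base axis. Payload 8.4 kg.
Tool frame: the origin (TCP) lies on the centre line of the jaws, within the pads' length; the fingertips stand 17 mm ahead of it and the grasp point (between the pads) lies 2 mm behind it (bot.tcp_to_tips is the z of the fingertips in the tool frame, in m); z points along the fingers, y is the line along which they close (so a half turn about z gives the same grasp; the last joint's range is limited). The gripper opens to 85 mm and grips with 20 to 120 N. Pads are 22 mm wide; open, the fingers measure 114 mm over their backs; the gripper's body (76 mm by 85 mm) begins 54 mm behind the grasp point. The pads swing forward as they close: fully open they stand 13 mm farther back than shut.
Start: joints at [-1.128, 0.353, 1.633, -0, 1.155, -0.002], TCP at [0.269, -0.564, 0.248] pointing down, gripper open.
Joint ranges: [-2.63, 2.63], [-0.92, 2.1], [0.06, 2.66], [-1.3, 4.44], [0, 2.69], [-3.02, 3.02]. Speed limits (rad/s): [2.22, 2.22, 2.79, 3.14, 3.14, 3.14].

### API

Orientations are given as a unit quaternion [x, y, z, w].
In Python, from workcell import bot, hand, kinematics, get_obs, vision, hand_in gives the robot as it stands. The module is installed in compiled form; this text tells all that it offers. Calls block until the motion is done:
- bot.reach(position, orientation): joint-space move of the TCP to a pose.
- bot.servo_line(position, ori=None, velocity=0.15): straight line of the TCP; ori=None keeps the orientation; velocity is the mean speed in m/s.
- bot.goto_joints(angles): joint-space move.
- hand.move_gripper(opening, strength=None): finger opening in m; strength is the grip in N (None keeps the last); returns when the fingers have stopped.
- bot.dwell(seconds).
- kinematics.solve_ik(position, orientation): joint angles nearest the present ones, or None.
- get_obs(): the state.
- vision.read_camera(name): name is "scene" or "side" or "wrist"; returns a dict with "frame" (400x640x3 uint8, red, green, blue), "intrinsics" (3x3 intrinsics, pixels), "view" (4x4, takes a point from world to camera coordinates). Camera axes: x right, y down, z forward; pixel columns grow to the right and rows downward; lengths in m; the calibration is good to about 2 mm. A picture is of the moment at which its call begins. There is no depth.
A pose or a line that the arm cannot do raises bot.IKError and nothing moves.
- hand_in(): hands the job in; it is judged then, once.
The state is a dict: "time_s": time; "joint_pos": joint angles; "joint_vel": joint speeds; "joint_efforts": joint torques, N m; "position": TCP position; "orientation": TCP orientation; "wrist_force": force on the tool from outside, world axes, zero at the start; "ft_torque": the same for the moment, N m; "gripper_width": finger opening in m; "grip_force": force on a finger pad.
Only numpy, scipy, OpenCV 4.12 (cv2) and the standard library are available. Lean on these libraries where they do the work, as an engineer would, in place of code of your own. Each camera call takes 0.05 s, during which the arm holds its last target. There are 200 camera calls.

## Working session

There is one attempt and no reset: what is moved stays moved. The work goes in short steps, each a Python script; the robot and the scene stay as the last script left them, time stands still between calls to the robot, and variables do not carry over. Pictures are saved under pics/ and viewed, at most 14 in all, crops included, and the job is handed in when it is done.

```bash
mkdir -p pics
python3 - <<'E'
from workcell import *
import cv2,numpy as np
for n in("scene","side","wrist"):
    c=vision.read_camera(n);cv2.imwrite(f"pics/{n}0.png",c["frame"][:,:,::-1])
    V=c["view"];print(n,c["intrinsics"].round(1).tolist(),(-V[:3,:3].T@V[:3,3]).round(3),V[2,:3].round(2))
print(get_obs())
E
```

```text
scene [[384.0, 0.0, 326.1], [0.0, 384.0, 202.5], [0.0, 0.0, 1.0]] [-0.213 -0.459  0.731] [ 0.68  0.34 -0.65]
side [[460.5, 0.0, 304.6], [0.0, 460.5, 208.5], [0.0, 0.0, 1.0]] [-0.273 -0.155  1.37 ] [ 0.5   0.04 -0.87]
wrist [[318.5, 0.0, 319.6], [0.0, 318.5, 199.0], [0.0, 0.0, 1.0]] [ 0.343 -0.529  0.373] [-0.28 -0.13 -0.95]
{'time_s': 0.15, 'joint_pos': array([-1.12840836e+00,  3.53480909e-01,  1.63394118e+00,  1.87968710e-05,
        1.15521043e+00, -2.39264843e-03]), 'joint_vel': array([-0.00082598, -0.00310471, -0.00235907,  0.00073651,  0.0013187 ,
        0.00041951]), 'joint_efforts': array([-1.25601769e-04, -6.05637288e+01, -3.42339599e+01, -8.61563399e-05,
        6.13099983e-03,  1.46274306e-05]), 'position': array([ 0.26877759, -0.56388226,  0.24774869]), 'orientation': array([ 9.75373732e-01,  2.20557959e-01, -1.05073729e-04, -5.09274884e-04]), 'wrist_force': array([0.21476921, 0.40593489, 0.46071794]), 'ft_torque': array([ 0.00588961, -0.02683826, -0.01594423]), 'grip_force': 0.0, 'gripper_width': 0.08518807363974319}
```

View pics/scene0.png

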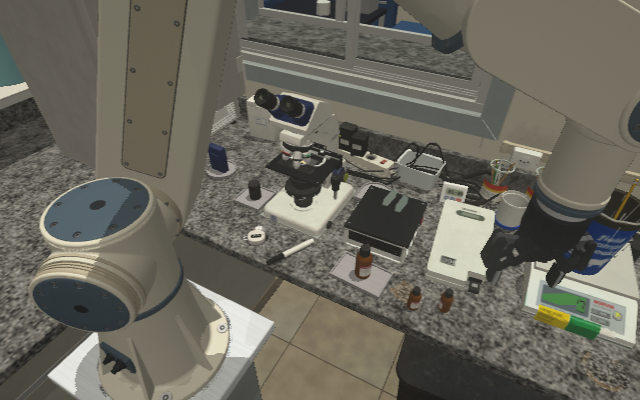

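View pics/side0.png

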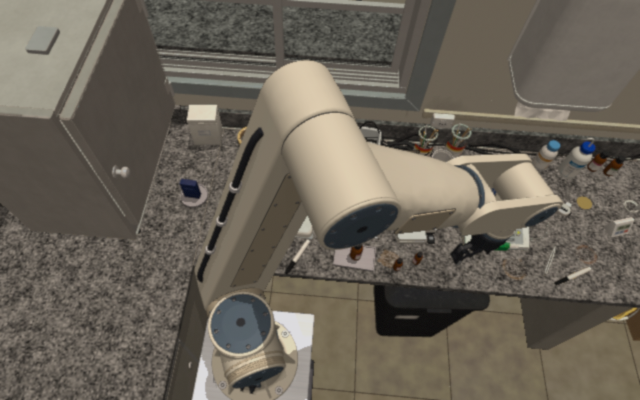

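Run:
```python
from workcell import *
import cv2,numpy as np
p=get_obs()["position"]
bot.servo_line([p[0],p[1],.5])
for i,q in enumerate([[.47,-.27,.5],[.42,.15,.5]]):
    try: bot.reach(q,[1,0,0,0])
    except bot.IKError as e: print(q,e);continue
    for n in("wrist",):
        c=vision.read_camera(n);cv2.imwrite(f"pics/{n}1{i}.png",c["frame"][:,:,::-1]);np.savez(f"pics/{n}1{i}.npz",K=c["intrinsics"],V=c["view"])
print(get_obs()["time_s"],get_obs()["joint_pos"])
```

```text
4.9667 [ 3.37978473e-01 -8.87521297e-02  1.61061493e+00 -2.30485159e-04
  1.61986634e+00  1.90995943e+00]
```

View pics/wrist10.png

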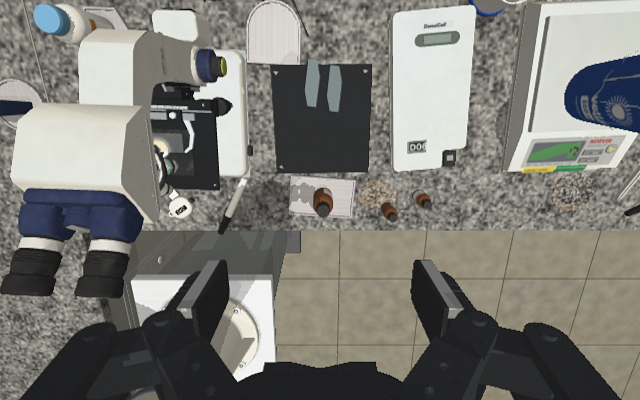

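View pics/wrist11.png

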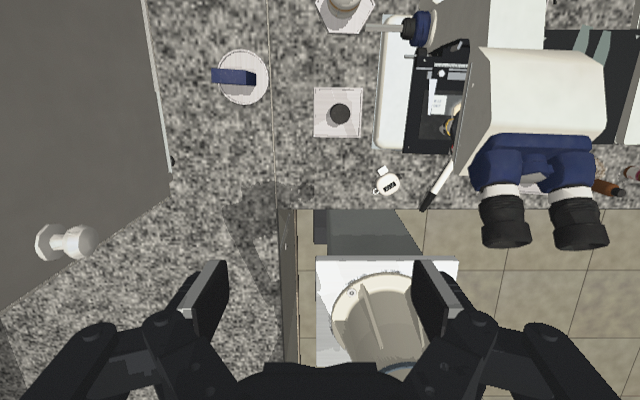

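```bash
cat > h.py <<'E'
from workcell import *
import cv2,numpy as np
def px(f,u,v,z):
    d=np.load(f"pics/{f}.npz");K,V=d["K"],d["V"];R=V[:3,:3];c=-R.T@V[:3,3]
    r=R.T@np.linalg.inv(K)@[u,v,1];return (c+r*(z-c[2])/r[2])[:2].round(4)
def snap(n,f,s=None):
    c=vision.read_camera(n);np.savez(f"pics/{f}.npz",K=c["intrinsics"],V=c["view"]);im=c["frame"][:,:,::-1]
    cv2.imwrite(f"pics/{f}.png",im);return im
E
python3 - <<'E'
from h import *
for n,f,u,v,z in [("D","wrist10",273,32,.01),("obl","wrist10",322,197,.01),("amber","wrist10",320,193,.097),("hex","wrist11",345,5,.01),("white","wrist10",62,20,.125),("round","wrist11",243,77,.01),("box","wrist11",222,75,.091),("sq","wrist11",337.5,112.5,.01),("can","wrist11",339,113,.056)]: print(n,px(f,u,v,z))
def look(i,p):
    try: bot.reach(p,[1,0,0,0])
    except bot.IKError as e: print(p,e);return
    return snap("wrist",f"w{i}")
a=look(20,[.40,.18,.33])
b=look(21,[.56,.14,.40])
bot.reach([.55,-.1,.45],[1,0,0,0])
c=look(22,[.55,-.24,.36])
d=look(23,[.33,-.27,.36])
# montage crop: top 250 rows each, 2x2 at 400x250
r=lambda m:m[:260]
for n,m in(("m20",(a,b)),("m22",(c,d))):
    cv2.imwrite(f"pics/{n}.png",np.vstack([r(x) for x in m]))
print(get_obs()["time_s"])
E
```

```text
D [ 0.6527 -0.1895]
obl [ 0.3523 -0.2753]
amber [ 0.3878 -0.2711]
hex [0.6446 0.1065]
white [0.6486 0.0886]
round [0.5307 0.2878]
box [0.5299 0.3022]
sq [0.4688 0.1162]
can [0.4704 0.1161]
9.2167
```

View pics/m20.png

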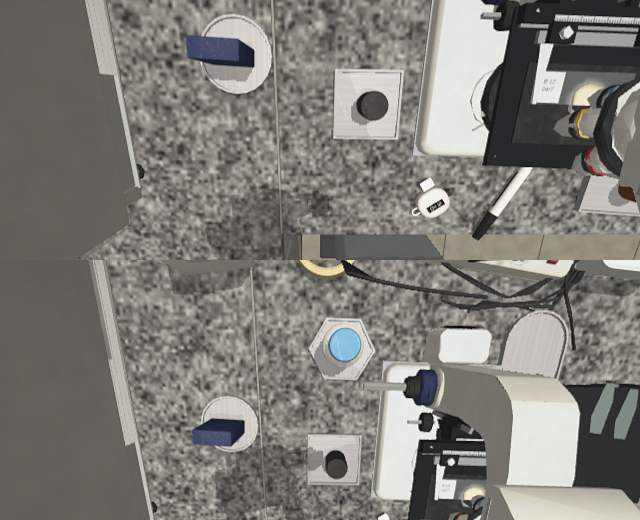

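View pics/m22.png

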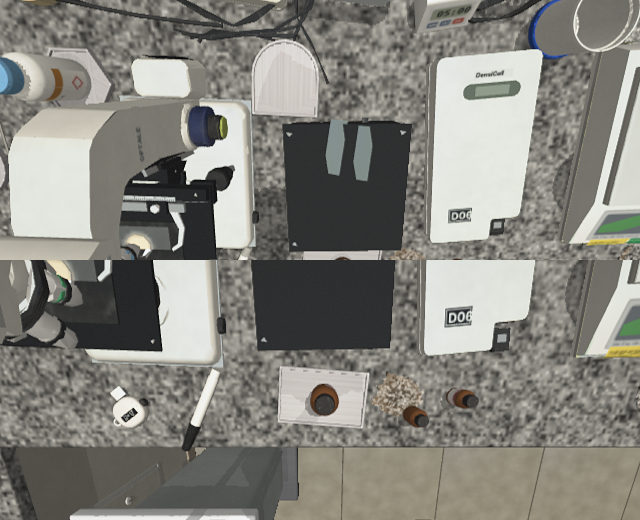

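Run:
```python
import cv2,numpy as np
t=[]
for f,x,y in[("w20",180,5),("w20",315,50),("w21",290,45),("w22",235,30),("w23",270,90),("w21",180,125)]:
    m=cv2.imread(f"pics/{f}.png")[y:y+100,x:x+110]
    m=cv2.resize(m,None,fx=2.4,fy=2.4,interpolation=cv2.INTER_CUBIC)
    for k in range(0,110,10):
        if k<110: cv2.line(m,(int((k+.5)*2.4),0),(int((k+.5)*2.4),12 if (x+k)%50==0 else 5),(0,0,255),1)
        if k<100: cv2.line(m,(0,int((k+.5)*2.4)),(12 if (y+k)%50==0 else 5,int((k+.5)*2.4)),(0,0,255),1)
    t.append(m)
cv2.imwrite("pics/z.png",np.vstack([np.hstack(t[:3]),np.hstack(t[3:])]))
```

```text
(no output)
```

View pics/z.png

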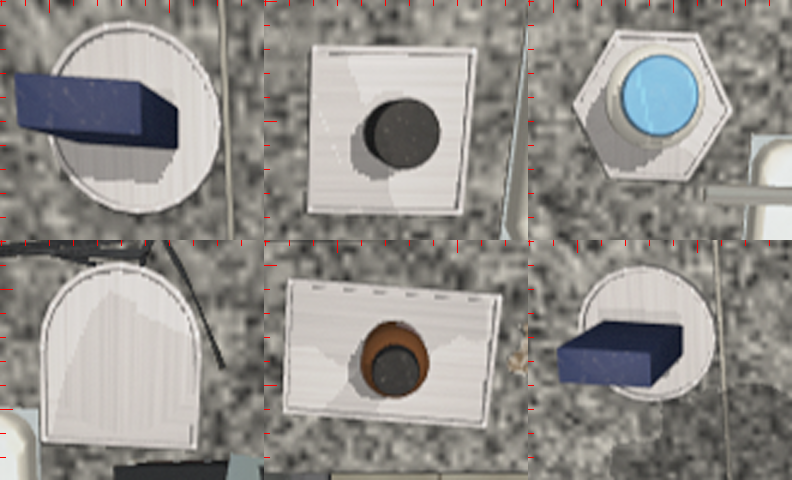

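```bash
cat > p.py <<'E'
from h import *
O={"w20":(0,0)}
def t(f,x0,y0,X,Y,z): return px(f,x0+X/2.4-.3,y0+Y/2.4-.3,z)
if __name__=="__main__":
    for n,a in dict(round=("w20",180,5,133.5,118,.01),round6=("w21",180,125,646-528,333-240,.01),
     boxtop=("w20",180,5,77,104,.091),boxtop6=("w21",180,125,76,126,.091),bl=("w20",180,5,17,73,.091),br=("w20",180,5,138,81,.091),
     b6l=("w21",180,125,29,142,.091),b6r=("w21",180,125,122,145,.091),
     sqTL=("w20",315,50,49,46,.01),sqTR=("w20",315,50,213,49,.01),sqBR=("w20",315,50,196,215,.01),sqBL=("w20",315,50,43,213,.01),
     can=("w20",315,50,140,133,.056),
     hexL=("w21",290,45,46,105,.01),hexR=("w21",290,45,204,110,.01),hexT=("w21",290,45,(617+698)/2-528,34,.01),hexB=("w21",290,45,(609+686)/2-528,180,.01),
     white=("w21",290,45,660-528,95,.125),
     Dl=("w22",235,30,41,442-240,.01),Dr=("w22",235,30,197,448-240,.01),Dtop=("w22",235,30,122,265-240,.01),Dlu=("w22",235,30,42,345-240,.01),
     oTL=("w23",270,90,288-264,280-240,.01),oTR=("w23",270,90,501-264,294-240,.01),oBR=("w23",270,90,487-264,427-240,.01),oBL=("w23",270,90,284-264,412-240,.01),
     amber=("w23",270,90,396-264,371-240,.097)).items(): print(n,t(*a))
    # stalk triangulation
    A=[];b=[]
    for f,u,v in[("wrist11",365,27),("w21",365,125),("w20",482,15)]:
        d=np.load(f"pics/{f}.npz");P=d["K"]@d["V"][:3]
        for r,c in((0,u),(1,v)):
            q=c*P[2]-P[r];A.append(q[:3]);b.append(-q[3])
    print("stalk",np.linalg.lstsq(np.array(A),np.array(b),rcond=None)[0])
    from scipy.optimize import least_squares
    S=[]
    for r in(.4,.5,.6,.7):
        for z in(.1,.25,.4):
            j=kinematics.solve_ik([r,0,z],[1,0,0,0])
            if j is not None:S.append((r,z,*j))
    S=np.array(S)
    def f(p):
        a,h,L1,L2,k1,k2=p;q2=S[:,3]+k1;q3=q2+S[:,4]+k2
        return np.r_[a+L1*np.sin(q2)+L2*np.sin(q3)-S[:,0],h+L1*np.cos(q2)+L2*np.cos(q3)-S[:,1]]
    s=least_squares(f,[0,.1,.4,.4,0,0]);print(s.x.round(3),s.cost)
    for r in(.37,.48,.65,.68):
      for z in(.04,.1,.4):print(r,z,np.round(kinematics.solve_ik([r,0,z],[1,0,0,0]),2))
E
python3 p.py
```

```text
round [0.5317 0.2887]
round6 [0.5318 0.2894]
boxtop [0.5284 0.2932]
boxtop6 [0.5294 0.2923]
bl [0.5405 0.3177]
br [0.5374 0.2659]
b6l [0.5197 0.321 ]
b6r [0.5179 0.2664]
sqTL [0.5139 0.1604]
sqTR [0.5124 0.0714]
sqBR [0.4232 0.0739]
sqBL [0.4243 0.1625]
can [0.4701 0.1161]
hexL [0.6482 0.1568]
hexR [0.6452 0.0562]
hexT [0.6897 0.1047]
hexB [0.6018 0.1092]
white [0.6513 0.1108]
Dl [ 0.6046 -0.1402]
Dr [ 0.6012 -0.2341]
Dtop [ 0.701  -0.1921]
Dlu [ 0.659  -0.1444]
oTL [ 0.3962 -0.2128]
oTR [ 0.3883 -0.3406]
oBR [ 0.3067 -0.3357]
oBL [ 0.3162 -0.2072]
amber [ 0.355  -0.2762]
stalk [0.57918282 0.07393892 0.14809509]
[ 0.    -0.032  0.568  0.498  0.     0.118] 8.398016243019132e-14
0.37 0.04 [-0.    0.34  2.31 -0.    0.49  1.57]
0.37 0.1 [-0.    0.2   2.28 -0.    0.66  1.57]
0.37 0.4 [-0.   -0.2   1.91 -0.    1.43  1.57]
0.48 0.04 [-0.    0.45  2.09 -0.    0.6   1.57]
0.48 0.1 [-0.    0.34  2.06 -0.    0.74  1.57]
0.48 0.4 [-0.    0.    1.73 -0.    1.41  1.57]
0.65 0.04 [-0.    0.63  1.71 -0.    0.8   1.57]
0.65 0.1 [-0.    0.55  1.69 -0.    0.9   1.57]
0.65 0.4 [-0.    0.29  1.39 -0.    1.46  1.57]
0.68 0.04 [-0.    0.67  1.64 -0.    0.84  1.57]
0.68 0.1 [-0.    0.59  1.61 -0.    0.94  1.57]
0.68 0.4 [-0.    0.35  1.31 -0.    1.48  1.57]
```

```bash
cat >> h.py <<'E'
ZT=.45
def q(a): return [np.cos(a/2),np.sin(a/2),0,0]   # tool down, tool x at angle a
def st(m):
    o=get_obs();print(m,"t%.1f"%o["time_s"],o["position"].round(4),"w%.4f g%.1f"%(o["gripper_width"],o["grip_force"]),"F",o["wrist_force"].round(1))
def over(x,y,a):
    bot.servo_line([x,y,ZT],ori=q(a),velocity=.3)
def pick(x,y,z,a,opening):
    over(x,y,a);hand.move_gripper(opening,30)
    bot.servo_line([x,y,z+.08],velocity=.25);bot.servo_line([x,y,z],velocity=.08);st("down")
    hand.move_gripper(0,30);st("grip")
    bot.servo_line([x,y,z+.03],velocity=.08);st("lift");bot.servo_line([x,y,ZT],velocity=.25)
def place(x,y,z,a,opening):
    over(x,y,a);bot.servo_line([x,y,z+.05],velocity=.25);bot.servo_line([x,y,z+.001],velocity=.05);st("set")
    hand.move_gripper(opening);bot.dwell(.2);st("open")
    bot.servo_line([x,y,z+.1],velocity=.12);bot.servo_line([x,y,ZT],velocity=.3)
E
python3 - <<'E'
from h import *
H=np.pi/2
over(.55,-.1,0)
pick(.651,.110,.098,0,.066)
st("carry")
place(.657,-.197,.098,-H,.063)
snap("wrist","w30");st("end")
E
```

```text
down t14.0 [0.6514 0.1101 0.0986] w0.0660 g0.0 F [ 0.9  0.  -0.6]
grip t14.3 [0.6515 0.1101 0.0991] w0.0504 g31.1 F [-1.  -0.3  6.2]
lift t14.8 [0.6512 0.11   0.1286] w0.0504 g31.4 F [-0.9  0.5 -1.5]
carry t16.2 [0.6505 0.1099 0.4483] w0.0508 g31.4 F [ 0.1 -0.5 -1.3]
set t20.5 [ 0.6569 -0.197   0.0992] w0.0505 g31.8 F [-2.2  1.1  1.7]
open t20.9 [ 0.6571 -0.197   0.099 ] w0.0632 g0.0 F [-0.2 -1.7 -0.4]
end t23.0 [ 0.6564 -0.1968  0.4473] w0.0630 g0.0 F [-0.1 -0.4 -0.5]
```

Run:
```python
from h import *
over(.55,-.1,0)
pick(.470,.116,.038,0,.048)
place(.6465,.1065,.038,0,.047)
over(.56,.14,0);m=snap("wrist","w31")
a=cv2.imread("pics/w30.png")
cv2.imwrite("pics/c31.png",np.vstack([a[:290],m[:290]]));st("end")
```

```text
down t28.5 [0.4704 0.1161 0.0384] w0.0480 g0.0 F [-0.9  0.4 -0.2]
grip t28.8 [0.4704 0.116  0.0386] w0.0339 g29.9 F [-0.6 -1.1  6.8]
lift t29.3 [0.4701 0.1161 0.0682] w0.0338 g29.9 F [-0.1 -0.9 -1.3]
set t34.5 [0.6467 0.1066 0.0391] w0.0337 g29.9 F [ 0.1 -0.  -1.2]
open t34.9 [0.6465 0.1065 0.039 ] w0.0471 g0.0 F [ 0.1 -0.5  0. ]
end t37.6 [0.5599 0.14   0.4491] w0.0469 g0.0 F [ 0.   0.4 -0.3]
```

View pics/c31.png

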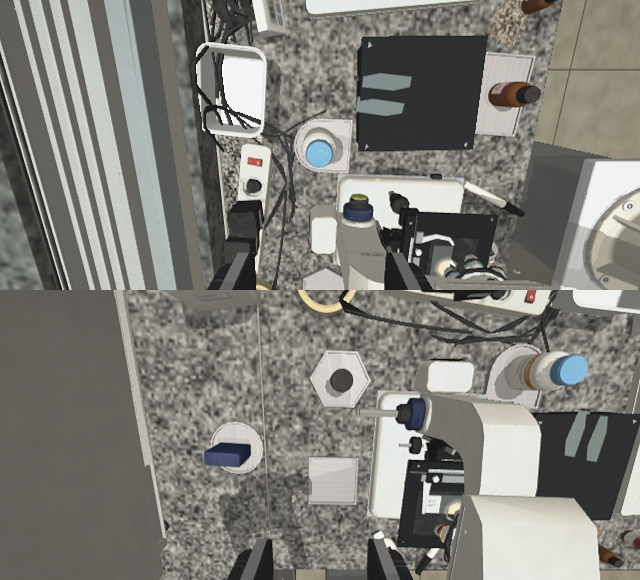

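The can stands in the hexagon at about (341,90), and the white bottle stands on the D tray with its cap at (319,152). I'm moving on to the white bottle, then the amber one.

Run:
```python
from h import *
H=np.pi/2
p=px("w30",319,152,.125);c=px("w31",341,90,.056);print(p,c)
pick(.657,-.197,.098,-H,.064)
assert get_obs()["grip_force"]>10
place(.4685,.117,.098,0,.063)
over(.42,-.1,0)
pick(.355,-.276,.063,0,.052)
assert get_obs()["grip_force"]>10
place(.665,-.199,.063,-H,.050)
snap("wrist","w40");st("end")
```

```text
[ 0.6575 -0.1986] [0.6457 0.1077]
down t42.0 [ 0.6574 -0.1971  0.0986] w0.0638 g0.0 F [-0.3  0.2  0.8]
grip t42.3 [ 0.6576 -0.1972  0.099 ] w0.0504 g31.3 F [-0.4  0.1  6.6]
lift t42.8 [ 0.6571 -0.1971  0.1285] w0.0506 g31.4 F [ 0.1  0.6 -1.3]
set t48.5 [0.4686 0.117  0.0992] w0.0504 g31.7 F [-1.9 -0.8  2. ]
open t49.0 [0.4685 0.117  0.099 ] w0.0628 g0.0 F [-0.3 -0.3  0.7]
down t55.4 [ 0.3553 -0.2762  0.0634] w0.0518 g0.0 F [-0.4 -0.2  0. ]
grip t55.7 [ 0.3553 -0.2762  0.0637] w0.0364 g29.5 F [-0.7  1.   5.2]
lift t56.2 [ 0.3551 -0.2761  0.0932] w0.0363 g30.0 F [-0.2 -0.2 -0.5]
set t62.2 [ 0.6652 -0.1991  0.0641] w0.0363 g30.1 F [0.7 0.6 0.3]
open t62.7 [ 0.665 -0.199  0.064] w0.0498 g0.0 F [-0.2 -1.   0.6]
end t64.9 [ 0.6644 -0.1988  0.4475] w0.0500 g0.0 F [-0.6  0.3 -0.4]
```

Run:
```python
from h import *
over(.5,.0,0)
pick(.529,.291,.066,-.045,.064)
assert get_obs()["grip_force"]>10
over(.42,-.05,-.05)
place(.352,-.274,.066,-.06,.062)
over(.3519,-.274,0)
bot.servo_line([.33,-.27,.36],velocity=.3);a=snap("wrist","w50")
b=cv2.imread("pics/w40.png")
cv2.imwrite("pics/c50.png",np.vstack([a[:290],b[:290]]));st("end")
```

```text
down t70.5 [0.5294 0.2912 0.0665] w0.0638 g0.0 F [ 0.1  0.4 -0.1]
grip t70.8 [0.5295 0.2913 0.0668] w0.0548 g31.8 F [-0.4 -0.2  2.9]
lift t71.3 [0.5292 0.2911 0.0966] w0.0546 g31.7 F [ 0. -1.  0.]
set t77.7 [ 0.3521 -0.2741  0.067 ] w0.0550 g31.7 F [-0.2  0.1  0.3]
open t78.2 [ 0.352 -0.274  0.067] w0.0615 g0.0 F [-0.1 -0.7 -0.8]
end t81.0 [ 0.3309 -0.2706  0.3615] w0.0617 g0.0 F [1.  0.2 0.5]
```

View pics/c50.png

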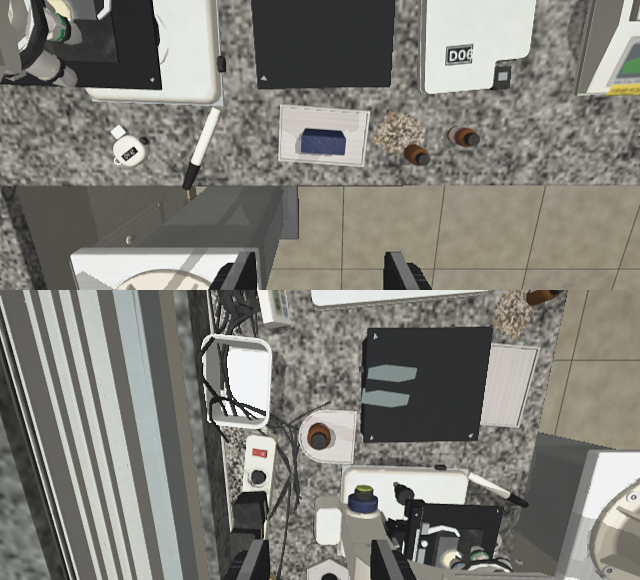

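The box stands upright in the oblong tray (top centre about (323,147)), and the amber bottle stands on the D tray (lower half, cap about (319,140)). Next, amber to round and a final check.

Run:
```python
from h import *
H=np.pi/2
print("box",px("w50",323.5,147,.091),"amber",px("w40",319,140,.097))
bot.servo_line([.35,-.27,ZT],velocity=.3)
pick(.665,-.199,.063,-H,.052)
assert get_obs()["grip_force"]>10
place(.532,.287,.063,0,.050)
over(.56,.14,0);a=snap("wrist","w60")
cv2.imwrite("pics/c60.png",cv2.resize(a[40:250,160:480],None,fx=2.4,fy=2.4,interpolation=cv2.INTER_CUBIC));st("end")
```

```text
box [ 0.3491 -0.2744] amber [ 0.6655 -0.2135]
down t86.1 [ 0.6655 -0.1991  0.0636] w0.0522 g0.0 F [ 0.   0.2 -0.1]
grip t86.4 [ 0.6654 -0.1992  0.0639] w0.0359 g30.4 F [-2.2 -0.7  5.9]
lift t86.9 [ 0.6652 -0.199   0.0936] w0.0361 g30.0 F [-0.3 -0.9 -0.4]
set t93.0 [0.5322 0.2871 0.0641] w0.0361 g30.1 F [ 0.6 -0.7  0.3]
open t93.4 [0.532 0.287 0.064] w0.0500 g0.0 F [ 0.5 -0.3 -0.1]
end t96.2 [0.5597 0.1402 0.4491] w0.0501 g0.0 F [ 0.6  0.4 -0.4]
```

View pics/c60.png

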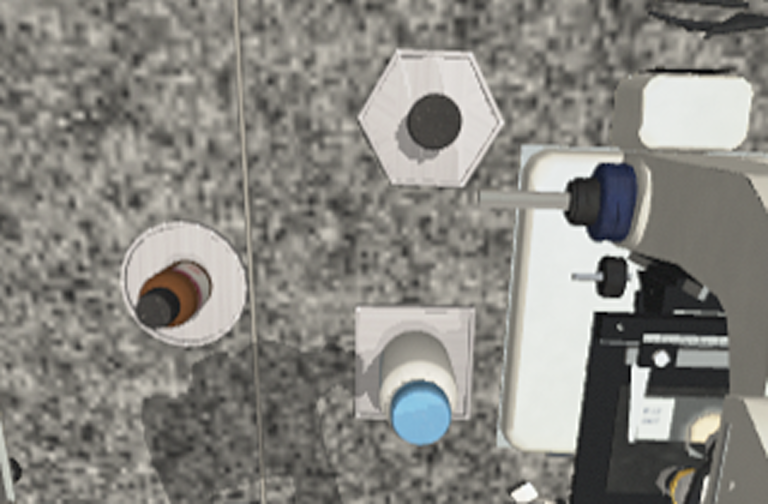

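Run:
```python
from h import *
f=lambda X,Y,z:px("w60",160+X/2.4-.3,40+Y/2.4-.3,z)
print("amber",f(158,307,.097),"round",f(184,284,.01),"can",f(434,121,.056),"hex",f(431,118,.01),"white",f(421,412,.125),"sq",f(415,363,.01))
```

```text
amber [0.5337 0.2835] round [0.5314 0.2887] can [0.6459 0.1076] hex [0.6482 0.1069] white [0.4728 0.1166] sq [0.4698 0.1158]
```

All four are within about 6 mm of their tray middles, so I'm handing in.

```bash
python3 -c "
from workcell import *
print(hand_in())"
```

```text
the job is handed in; nothing more can be done
None
```

The job is handed in at about 96 s of the 144 s allowed: all four things stand upright in their own trays, by camera about 6 mm or less from each tray's middle, and the D tray is empty; the hand-in call returned no verdict.

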